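# Bring the ghee tin round on the turntable and set it by the jiko

## Task

Push the turntable round by the pegs on its rim until the tin with the ball knob on its lid stands at the front, under the middle of the wire shelf's front edge on the open side, and let it come to rest there. Then take that tin out from under the wire shelf and stand it upright in the middle of the clay tile by the jiko, setting it down rather than dropping it. Do not push against the other tin or the jar, which stay standing on the turntable, and leave the plate rack, turner and clip where they are.

Things in the scene. Friction and masses are not known exactly. Their poses are not given: they have to be found in the camera images.
- stand: fixed stand of the turntable, yaw 0.85 to 1.25 rad. Origin on the work surface, on the turntable's vertical axis; its -x axis is the front (the open side, away from the posts, towards the robot's right). Two posts 16 mm thick at x = +190, y = +-150 mm carry the wire shelf; front and sides are open below the shelf.
- shelf_edge (a point): middle of the wire shelf's front edge, 90 mm in front of the stand's axis, z = 224 mm. The fixed see-through shelf of 6 to 8 mm steel rods (underside z = 220 mm) reaches 280 mm back from here and 160 mm to each side. It hangs over the tins, so the tool must lean back about 40 degrees (hand out in front, fingers pointing down and in along the stand's +x) to reach under it.
- turntable (a joint): turntable angle, rad, growing anticlockwise from above, no stops; stiff bearing (0.12 N m friction), stays where left. Aluminium disc, radius 150 mm, flat top at z = 30 mm. On its rim 8 equal upright pegs 12 mm thick, 45 degrees apart, centres at radius 142 mm, z = 30 to 56 mm; at 0 one peg is at the front (-x of the stand). Tins and jar stand loose on the disc and turn with it.
- peg0 (a point): top of the peg (z = 56 mm) that is at the front when joint turntable is 0; moves with the disc
- front (a point): fixed point on the level of the disc top, 85 mm from the axis towards the front: where the tin must be brought
- knob_tin: the tin to fetch: loose plain steel round tin, diameter 54 mm (lid 55 mm), 85 mm high to the lid's flat top, with a ball knob 18 mm thick on top (105 mm overall), about 0.22 kg. Origin at the centre of its underside, z up. Stands on the disc about 85 mm from the axis, never at the front at the start.
- flat_tin: other tin, same size and steel but flat lid, no knob; 85 mm high; origin at the centre of its underside
- jar: glass jar with steel lid, diameter 60 mm, 71 mm high; origin at the centre of its underside
- tile: fixed square clay tile 130 x 130 mm, 12 mm thick, flat on the work surface; origin at the centre of its underside
- tile_top (a point): centre of the tile's upper face. The fixed jiko, a waisted charcoal stove 270 mm across with a chapati pan on it (top at 240 mm), stands beyond the tile, its centre at x = 800 to 840, y = -500 to -440 mm of the robot base; it is not handled
- rack: loose grey plastic plate rack 200 x 180 mm with two upright white enamel plates, 226 mm high in all; origin at the centre of its underside
- turner: loose flat steel turner 280 mm long lying along its own x; origin under it
- clip: loose steel spring food clip about 105 mm long, 34 mm wide, 40 mm high, lying along its own x; origin under its spring
There are look-alikes about, which are no part of the job. What is shaped like the knob_tin but blue or green is not meant.

How it is judged:
By the outcome, as a careful person would: the job done as asked, in the order asked, and still so for the second after the job is handed in, with the robot touching nothing.
It also fails if it takes over 72 s, if anything falls off the work surface, if the arm or the gripper's body presses on something with over 40 N, if the wrist force passes 120 N, or if a joint passes its speed limit or range.

## Robot

A 6-joint arm with a two-finger parallel gripper is mounted at the origin on the work surface. World frame = base frame: x ahead of the robot, y to its left, z up, the work surface at z = 0. Lengths are in m, angles in rad, forces in N, time in s.
With the tool pointing down it reaches from about 0.4 to 0.825 m from the base axis. Payload 7 kg.
Tool frame: the origin (TCP) lies between the finger pads; the fingertips stand 22 mm ahead of it and the grasp point (between the pads) lies 3 mm ahead of it; z points along the fingers, y is the direction in which the jaws open and shut (so a half turn about z gives the same grasp; the last joint's range is limited). The gripper opens to 88 mm and grips with 3 to 60 N. Pads are 19 mm wide; open, the fingers measure 130 mm over their backs; the gripper's body (78 mm by 193 mm) begins 47 mm behind the grasp point.
Start: joints at [-0.898, 0.359, 0.012, 0, -1.224, -0.288], TCP at [0.253, -0.626, 0.249] pointing down, gripper open.
Joint ranges: [-3.07, 3.07], [-1.43, 2.12], [-1.02, 1.25], [-3.03, 1.67], [-3.05, -0], [-3.03, 3.03]. Speed limits (rad/s): [2.39, 2.39, 3.01, 3.14, 3.14, 3.14].

## Interface

Orientations are given as [roll, pitch, yaw] about the fixed x, y, z axes, in that order (R = Rz(yaw) Ry(pitch) Rx(roll)).
In Python, from station import * gives the robot as it stands. The module is installed in compiled form; this text tells all that it offers.
- The arm moves only by the tool move_arm, never from a script. Its argument "rows" is a list of rows, each an object with "delta_rot": the turn, a rotation vector about the world's x, y, z in degrees, a list of three; "delta_pos": the shift along the world's x, y, z in cm, a list of three; "hand": the finger opening in cm, from 0 to 8.76. A call has exactly 10 rows; each row shifts and turns the commanded pose from where the row before left it; what a row does not reach is not made up. A row lasts 1/10 s, in which the tool goes at most 50 mm and 8.59 degrees, less where a joint would pass 70% of its speed; a pose out of reach is approached as far as the arm can. A call is refused whole if a number of a shift passes 5 or a number of a turn 8.59, either way. A call with a gripper value outside its range is refused whole. The fingers move at their own pace and stop on an object; "force" is the grip in N (left out, the last holds). Time passes only in rows, so rows that do not move let the fingers close, or fill a call up. It gives the time, the measured TCP pose, the force and the opening at its end, in the units of the state.
- get_state(): the state, without advancing time (a new reading comes with each control period).
- grab_frame(name): name is "scene" or "top"; returns the picture (384x512x3 uint8, blue, green, red); there is no depth.
- camera_info(name): a dict with "camera_matrix" (3x3 intrinsics, pixels), "dist" ([k1, k2, p1, p2, k3] as OpenCV has them; the pictures are not rectified), "world_from_camera" (4x4, takes a point from camera to world coordinates). Camera axes: x right, y down, z forward; pixel columns grow to the right and rows downward; lengths in m; the calibration is good to about 2 mm. A picture is of the moment at which its call begins. camera_info takes no time and is no camera call.
- job_done(): hands the job in, once; it reports no verdict.
The state is a dict: "t": time; "q": joint angles; "qd": joint speeds; "joint_efforts": joint torques, N m; "eef_pos": TCP position; "ee_rot": TCP orientation; "force": force on the tool from outside, world axes, zero at the start; "moment": the same for the moment, N m; "width": finger opening in m.
Only numpy, scipy, OpenCV 4.12 (cv2) and the standard library are available. Lean on these libraries where they do the work, as an engineer would, in place of code of your own. Each camera call takes 0.05 s, during which the arm holds its last target.

## Working session

There is one attempt and no reset: what is moved stays moved. The work goes in short steps, Python scripts to look and compute and a tool call to move; the robot and the scene stay as the last step left them, time stands still between calls to the robot, and variables do not carry over. Pictures are saved under pics/ and viewed, and the job is handed in when it is done.

Besides the shell and the picture viewer there is one more tool, called after "Call:" as name([rows], argument=value, ...), one row to a line, values as JSON. move_arm: Moves the arm, as the interface text tells. Its arguments: {"type":"object","properties":{"rows":{"type":"array"},"force":{"type":"number"}},"required":["rows"]}

```bash
mkdir -p pics; python3 - <<'E'
from station import *
import cv2
for n in("scene","top"):
    im=grab_frame(n);cv2.imwrite(f"pics/{n}0.png",im)
    c=camera_info(n);print(n,c)
print(get_state())
E
```

```text
scene {'camera_matrix': array([[453.79120624,   0.        , 244.97881533],
       [  0.        , 453.79120624, 185.01027487],
       [  0.        ,   0.        ,   1.        ]]), 'dist': array([-0.01383391,  0.        ,  0.        ,  0.        ,  0.        ]), 'world_from_camera': array([[ 0.24415741,  0.83494932, -0.49320056,  1.30561527],
       [ 0.96970692, -0.21412776,  0.11754914, -0.11857148],
       [-0.00746036, -0.50696049, -0.86193701,  1.43210717],
       [ 0.        ,  0.        ,  0.        ,  1.        ]])}
top {'camera_matrix': array([[480.84538227,   0.        , 254.98812893],
       [  0.        , 480.84538227, 196.04549173],
       [  0.        ,   0.        ,   1.        ]]), 'dist': array([-0.02974527,  0.        ,  0.        ,  0.        ,  0.        ]), 'world_from_camera': array([[ 0.02513721, -0.9913549 ,  0.12877724,  0.35532234],
       [-0.9995598 , -0.02289406,  0.01886989,  0.07001651],
       [-0.01575852, -0.12919489, -0.991494  ,  1.65366571],
       [ 0.        ,  0.        ,  0.        ,  1.        ]])}
{'t': 0.1, 'q': array([-8.97907654e-01,  3.59314257e-01,  1.11491059e-02, -2.96799824e-04,
       -1.22411444e+00, -2.88096721e-01]), 'qd': array([-0.00195458, -0.00136054,  0.0024353 ,  0.00195704, -0.00202074,
        0.00102082]), 'joint_efforts': array([-1.49534964e-03, -5.84159768e+01,  2.93750060e+01,  7.01540977e+00,
        1.01879615e-02, -9.84885355e-05]), 'eef_pos': array([ 0.25318865, -0.62527374,  0.24771853]), 'ee_rot': array([ 3.14009123e+00, -1.53948362e-04, -2.75690164e+00]), 'force': array([ 0.29985315, -0.55035358, -0.20589501]), 'moment': array([0.03063048, 0.01819341, 0.01450404]), 'width': 0.08747592280849417}
```

View pics/scene0.png

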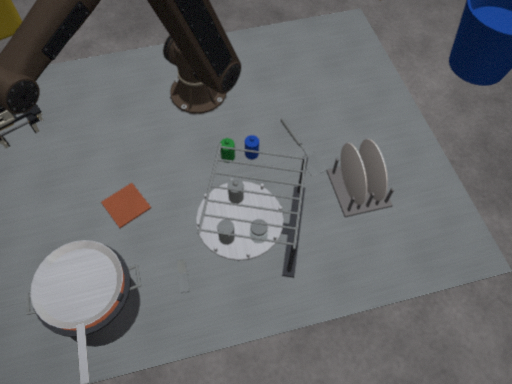

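View pics/top0.png

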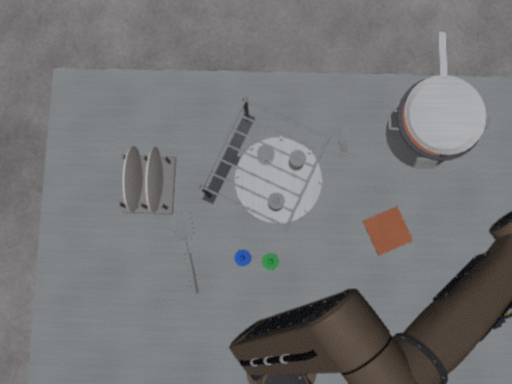

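```bash
python3 - <<'E'
import cv2
import numpy as np
a=cv2.imread("pics/scene0.png")[130:280,170:320];b=cv2.imread("pics/top0.png")[90:240,190:360]
cv2.imwrite("pics/sc.png",cv2.resize(a,None,fx=4.0,fy=4.0,interpolation=cv2.INTER_CUBIC))
cv2.imwrite("pics/tc.png",cv2.resize(b,None,fx=4,fy=4,interpolation=cv2.INTER_CUBIC))
E
```

```text
(no output)
```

View pics/sc.png

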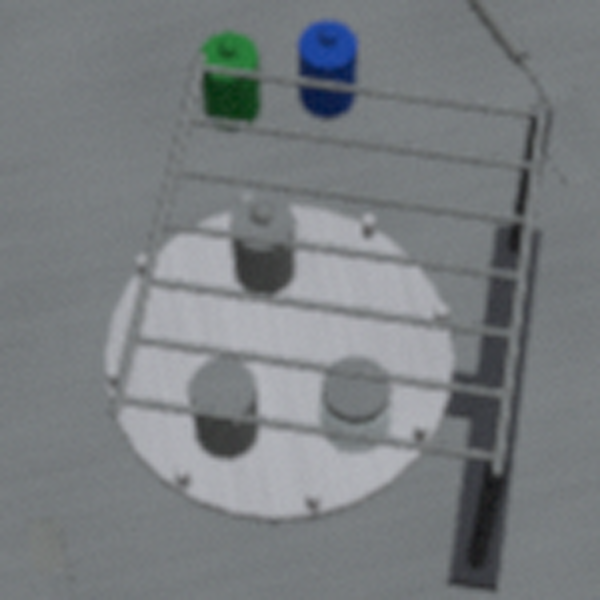

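View pics/tc.png

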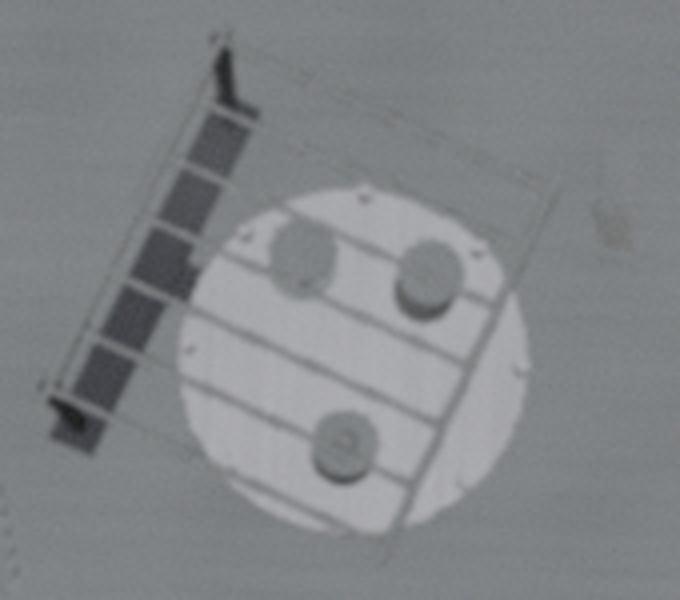

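Candidates:
- green tin, scene (228,148), and blue tin, scene (252,147): wrong colour
- grey tin with ball knob, scene (236,187), top (276,201): this is the one
- grey flat tin, scene (226,230), top (297,158)
- jar, scene (258,228), top (265,155)

The crops show the knob on the chosen one.

```bash
cat > h.py <<'E'
import cv2, numpy as np
from station import *
def ray(n,uv):
    c=camera_info(n);K=c["camera_matrix"];T=c["world_from_camera"]
    p=cv2.undistortPoints(np.array([[uv]],float),K,c["dist"])[0,0]
    d=T[:3,:3]@np.array([p[0],p[1],1]);return T[:3,3],d
def onp(n,uv,z):
    o,d=ray(n,uv);return o+d*(z-o[2])/d[2]
def tri(a,b):
    (o1,d1),(o2,d2)=ray("scene",a),ray("top",b)
    s=np.linalg.lstsq(np.c_[d1,-d2],o2-o1,rcond=None)[0]
    p,q=o1+s[0]*d1,o2+s[1]*d2
    return (p+q)/2,np.linalg.norm(p-q)
def proj(n,P):
    c=camera_info(n);T=np.linalg.inv(c["world_from_camera"])
    r=cv2.Rodrigues(T[:3,:3])[0]
    return cv2.projectPoints(np.array([P],float),r,T[:3,3],c["camera_matrix"],c["dist"])[0][0,0]
E
python3 - <<'E'
from h import *
np.set_printoptions(precision=4,suppress=True)
im=cv2.imread("pics/top0.png");print(im[185,290],im[120,300],im[158,297])
for n,box,z in(("top",(225,125,330,230),.03),("scene",(190,175,290,262),.03)):
    im=cv2.imread(f"pics/{n}0.png")
    m=(im.min(2)>145).astype(np.uint8);k=np.zeros_like(m);x0,y0,x1,y1=box;k[y0:y1,x0:x1]=m[y0:y1,x0:x1]
    k=cv2.morphologyEx(k,cv2.MORPH_OPEN,np.ones((2,2)))
    pts=cv2.findNonZero(k);h=cv2.convexHull(pts)[:,0]
    P=np.array([onp(n,p+0.0,z)[:2] for p in h])
    A=np.c_[2*P,np.ones(len(P))];s=np.linalg.lstsq(A,(P**2).sum(1),rcond=None)[0]
    print(n,"disc",s[:2],"r",np.sqrt(s[2]+s[0]**2+s[1]**2))
S=lambda x,y:(170+(x+.5)/4-.5,130+(y+.5)/4-.5); T=lambda x,y:(190+(x+.5)/4-.5,90+(y+.5)/4-.5)
print("knob",tri(S(262,208),T(346,440)))
print("flat",onp("top",T(431,272),.115),tri(S(223,383),T(431,272)))
print("jar",onp("top",T(303,258),.101))
for p in((365,196),(248,236),(190,349),(478,253),(520,371),(462,485)): print("peg",onp("top",T(*p),.056))
for p in((367,222),(142,260),(112,383),(183,480),(313,502),(420,434)): print("pegS",onp("scene",S(*p),.056))
for p in((557,182),(387,560),(42,385),(215,38)):print("shelf",onp("top",T(*p),.224))
for p in((203,58),(118,400),(500,462),(545,112)):print("shelfS",onp("scene",S(*p),.224))
im=cv2.imread("pics/top0.png").astype(int);m=((im[:,:,2]-im[:,:,0])>60).astype(np.uint8)[:, :]
m[:180]=0
M=cv2.moments(m,True);u=(M['m10']/M['m00'],M['m01']/M['m00']);print("tile",u,onp("top",u,.012),cv2.minAreaRect(cv2.findNonZero(m)))
im=cv2.imread("pics/scene0.png").astype(int);m=((im[:,:,2]-im[:,:,0])>60).astype(np.uint8);m[:,:95]=0;m[:,160:]=0;m[240:]=0;m[:180]=0
M=cv2.moments(m,True);u=(M['m10']/M['m00'],M['m01']/M['m00']);print("tileS",u,onp("scene",u,.012))
print("clip?",onp("top",(343,146),.02),onp("scene",(184,275),.02))
E
```

```text
[175 170 171] [133 130 125] [129 127 122]
top disc [0.6224 0.0208] r 0.14931490994012955
scene disc [0.6292 0.025 ] r 0.14865857593612966
knob (array([0.5425, 0.0306, 0.1347]), np.float64(0.0016820844189688105))
flat [ 0.6846 -0.0356  0.115 ] (array([ 0.6836, -0.036 ,  0.1187]), np.float64(0.001251097105805794))
jar [0.697  0.0689 0.101 ]
peg [0.7619 0.0173 0.056 ]
peg [0.7249 0.1159 0.056 ]
peg [0.6266 0.1623 0.056 ]
peg [ 0.7145 -0.0792  0.056 ]
peg [ 0.6141 -0.1155  0.056 ]
peg [ 0.5169 -0.0679  0.056 ]
pegS [0.533  0.1248 0.056 ]
pegS [ 0.5214 -0.0746  0.056 ]
pegS [ 0.6308 -0.1227  0.056 ]
pegS [ 0.7305 -0.0835  0.056 ]
pegS [0.775  0.0141 0.056 ]
pegS [0.7391 0.1141 0.056 ]
shelf [ 0.7332 -0.123   0.224 ]
shelf [0.4426 0.0015 0.224 ]
shelf [0.5681 0.2633 0.224 ]
shelf [0.8416 0.1406 0.224 ]
shelfS [0.4443 0.0062 0.224 ]
shelfS [ 0.7278 -0.1206  0.224 ]
shelfS [0.8434 0.1352 0.224 ]
shelfS [0.5642 0.2597 0.224 ]
tile (387.52433628318585, 230.5184365781711) [ 0.4606 -0.3529  0.012 ] ((387.53094482421875, 230.31961059570312), (37.36473846435547, 36.8570671081543), 66.03751373291016)
tileS (125.48754448398577, 204.63345195729536) [ 0.466  -0.3558  0.012 ]
clip? [ 0.7495 -0.1997  0.02  ] [ 0.7764 -0.1999  0.02  ]
```

Call:
move_arm([
  {"delta_rot": [0,0,7.3],"delta_pos": [1.2,2.4,-0.3],"hand": 4},
  {"delta_rot": [0,0,7.3],"delta_pos": [1.2,2.4,-0.3],"hand": 4},
  {"delta_rot": [0,0,7.3],"delta_pos": [1.2,2.4,-0.3],"hand": 4},
  {"delta_rot": [0,0,7.3],"delta_pos": [1.2,2.4,-0.3],"hand": 4},
  {"delta_rot": [0,0,7.3],"delta_pos": [1.2,2.4,-0.3],"hand": 4},
  {"delta_rot": [0,0,7.4],"delta_pos": [1.2,2.4,-0.3],"hand": 4},
  {"delta_rot": [7.3,-3.27,0],"delta_pos": [1.2,2.4,-0.3],"hand": 4},
  {"delta_rot": [7.3,-3.27,0],"delta_pos": [1.2,2.4,-0.3],"hand": 4},
  {"delta_rot": [7.3,-3.27,0],"delta_pos": [1.2,2.4,-0.3],"hand": 4},
  {"delta_rot": [7.3,-3.27,0],"delta_pos": [1.2,2.4,-0.3],"hand": 4},
])

```text
t: 1.1
eef_pos: [0.3746, -0.385, 0.2196]
ee_rot: [-3.138, 0.563, -1.988]
force: [-1.1, 0.3, -1.3]
width: 0.0402
```

Call:
move_arm([
  {"delta_rot": [7.3,-3.27,0],"delta_pos": [1.2,2.6,-0.5],"hand": 4},
  {"delta_rot": [0,0,0],"delta_pos": [1.2,2.6,-0.5],"hand": 4},
  {"delta_rot": [0,0,0],"delta_pos": [1.2,2.6,-0.5],"hand": 4},
  {"delta_rot": [0,0,0],"delta_pos": [1.2,2.6,-0.5],"hand": 4},
  {"delta_rot": [0,0,0],"delta_pos": [1.2,2.6,-1],"hand": 4},
  {"delta_rot": [0,0,0],"delta_pos": [1.2,2.6,-1],"hand": 4},
  {"delta_rot": [0,0,0],"delta_pos": [1.2,2.6,-1.5],"hand": 4},
  {"delta_rot": [0,0,0],"delta_pos": [1.2,2.6,-1.5],"hand": 4},
  {"delta_rot": [0,0,0],"delta_pos": [1.2,2.6,-1.5],"hand": 4},
  {"delta_rot": [0,0,0],"delta_pos": [1.0,2.0,-1.3],"hand": 4},
])

```text
t: 2.1
eef_pos: [0.4914, -0.13, 0.1197]
ee_rot: [-3.142, 0.698, -1.991]
force: [0.1, -0.8, -0.4]
width: 0.0399
```

```bash
cat > look.py <<'E'
import sys
from h import *
from scipy.spatial.transform import Rotation as Ro
tag=sys.argv[1]
st=get_state();print(st["eef_pos"].round(4),st["ee_rot"].round(3),st["force"].round(1),st["t"],st["q"].round(2))
R=Ro.from_euler("xyz",st["ee_rot"]).as_matrix();print("y",R[:,1].round(3),"z",R[:,2].round(3))
s=grab_frame("scene");t=grab_frame("top")
cv2.imwrite(f"pics/s_{tag}.png",s);cv2.imwrite(f"pics/t_{tag}.png",t)
a=cv2.resize(s[140:270,165:295],(520,520),interpolation=cv2.INTER_CUBIC) if 0 else cv2.resize(s[130:280,170:320],(400,400),interpolation=cv2.INTER_CUBIC)
b=cv2.resize(t[100:250,200:350],(400,400),interpolation=cv2.INTER_CUBIC)
cv2.imwrite(f"pics/c_{tag}.png",np.hstack([a,b]))
E
python3 look.py 1
```

```text
[ 0.4914 -0.13    0.1197] [-3.142  0.698 -1.991] [ 0.1 -0.8 -0.4] 2.1 [-0.44  0.34 -0.26 -0.79 -1.14  0.43]
y [-0.913  0.408 -0.   ] z [ 0.262  0.587 -0.766]
```

View pics/c_1.png

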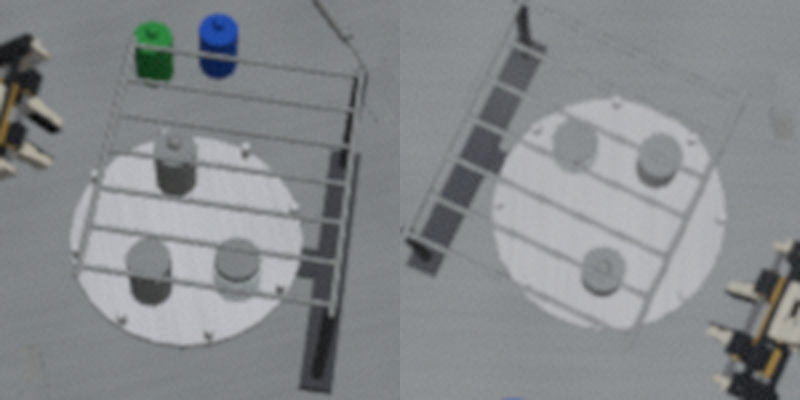

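Call:
move_arm([
  {"delta_rot": [0,0,0],"delta_pos": [0.3,0.6,-0.7],"hand": 4},
  {"delta_rot": [0,0,0],"delta_pos": [0.3,0.6,-0.7],"hand": 4},
  {"delta_rot": [0,0,0],"delta_pos": [0.3,0.6,-0.7],"hand": 4},
  {"delta_rot": [0,0,0],"delta_pos": [0.3,0.6,-0.8],"hand": 4},
  {"delta_rot": [0,0,0],"delta_pos": [0.3,0.6,-0.8],"hand": 4},
  {"delta_rot": [0,0,0],"delta_pos": [0.3,0.6,-0.8],"hand": 4},
  {"delta_rot": [0,0,0],"delta_pos": [0.3,0.6,-0.8],"hand": 4},
  {"delta_rot": [0,0,0],"delta_pos": [0.2,0.6,-0.7],"hand": 4},
  {"delta_rot": [0,0,0],"delta_pos": [0,0,0],"hand": 2.5},
  {"delta_rot": [0,0,0],"delta_pos": [0,0,0],"hand": 2.5},
], force=5)

```text
t: 3.2
eef_pos: [0.5143, -0.0835, 0.0604]
ee_rot: [-3.141, 0.698, -1.99]
force: [-0.4, -0.5, -0.5]
width: 0.0293
```

```bash
python3 look.py 2
```

```text
[ 0.5143 -0.0835  0.0604] [-3.141  0.698 -1.99 ] [-0.4 -0.5 -0.5] 3.2 [-0.36  0.42 -0.3  -0.86 -1.01  0.48]
y [-0.913  0.407 -0.001] z [ 0.262  0.587 -0.766]
```

View pics/c_2.png

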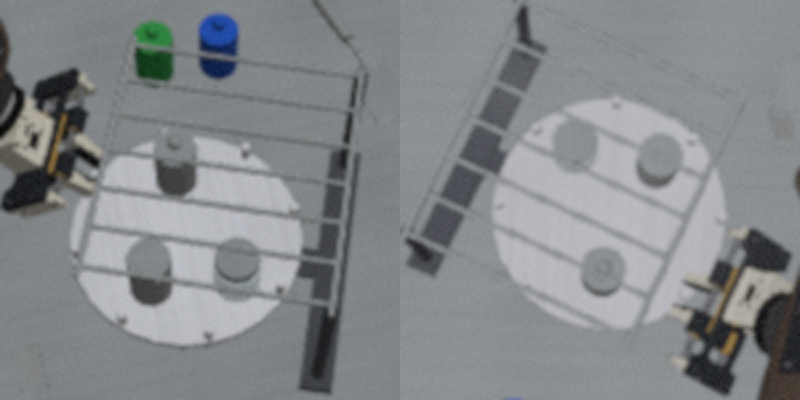

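```bash
python3 - <<'E'
import numpy as np
A=np.array([.625,.0225]);y=1.15;xs=np.array([np.cos(y),np.sin(y)]);ys=np.array([-xs[1],xs[0]])
def tcp(f):
    f=np.radians(f);return A+xs*(-.142*np.cos(f)-.011)+ys*(-.142*np.sin(f)-.0065)
cur=np.array([.5143,-.0835])
for f in list(np.linspace(-23.7,40,19)):
    d=np.round((tcp(f)-cur)*100,1);cur=cur+d/100;print(round(f,1),d)
print(cur)
E
```

```text
-23.7 [ 0.7 -0.2]
-20.2 [ 0.6 -0.6]
-16.6 [ 0.6 -0.6]
-13.1 [ 0.7 -0.6]
-9.5 [ 0.7 -0.5]
-6.0 [ 0.8 -0.5]
-2.5 [ 0.8 -0.4]
1.1 [ 0.8 -0.3]
4.6 [ 0.8 -0.4]
8.2 [ 0.8 -0.2]
11.7 [ 0.9 -0.2]
15.2 [ 0.8 -0.2]
18.8 [ 0.9 -0.1]
22.3 [ 0.9 -0.1]
25.8 [0.8 0. ]
29.4 [0.9 0.1]
32.9 [0.9 0.1]
36.5 [0.9 0.2]
40.0 [0.8 0.2]
[ 0.6653 -0.1265]
```

Call:
move_arm([
  {"delta_rot": [0,0,0],"delta_pos": [0.4,-0.1,0],"hand": 2.5},
  {"delta_rot": [0,0,0],"delta_pos": [0.3,-0.1,0],"hand": 2.5},
  {"delta_rot": [0,0,0],"delta_pos": [0.3,-0.3,0],"hand": 2.5},
  {"delta_rot": [0,0,0],"delta_pos": [0.3,-0.3,0],"hand": 2.5},
  {"delta_rot": [0,0,0],"delta_pos": [0.6,-0.6,0],"hand": 2.5},
  {"delta_rot": [0,0,0],"delta_pos": [0.7,-0.6,0],"hand": 2.5},
  {"delta_rot": [0,0,0],"delta_pos": [0.7,-0.5,0],"hand": 2.5},
  {"delta_rot": [0,0,0],"delta_pos": [0.8,-0.5,0],"hand": 2.5},
  {"delta_rot": [0,0,0],"delta_pos": [0.8,-0.4,0],"hand": 2.5},
  {"delta_rot": [0,0,0],"delta_pos": [0.4,-0.2,0],"hand": 2.5},
])

```text
t: 4.3
eef_pos: [0.5684, -0.1201, 0.0604]
ee_rot: [-3.14, 0.698, -1.99]
force: [-1.6, 0.6, -0.0]
width: 0.025
```

```bash
python3 look.py 3
```

```text
[ 0.5684 -0.1201  0.0604] [-3.14   0.698 -1.99 ] [-1.6  0.6 -0. ] 4.3 [-0.38  0.49 -0.17 -0.83 -1.06  0.44]
y [-0.913  0.408 -0.001] z [ 0.263  0.586 -0.766]
```

View pics/c_3.png

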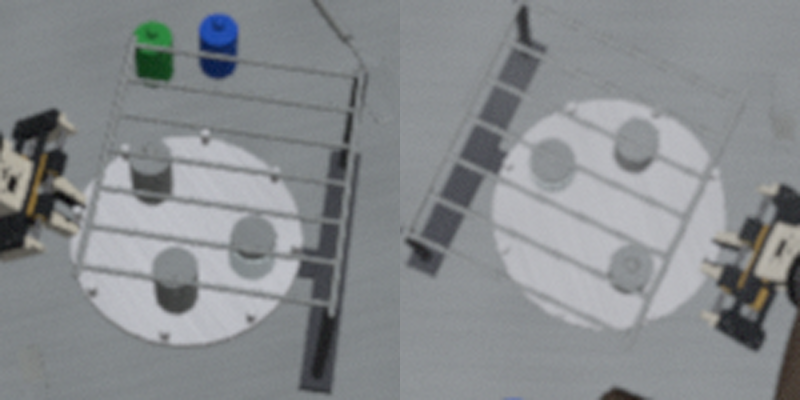

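Call:
move_arm([
  {"delta_rot": [0,0,0],"delta_pos": [0.6,-0.3,0],"hand": 2.5},
  {"delta_rot": [0,0,0],"delta_pos": [0.8,-0.3,0],"hand": 2.5},
  {"delta_rot": [0,0,0],"delta_pos": [0.9,-0.2,0],"hand": 2.5},
  {"delta_rot": [0,0,0],"delta_pos": [0.8,-0.2,0],"hand": 2.5},
  {"delta_rot": [0,0,0],"delta_pos": [0.9,-0.1,0],"hand": 2.5},
  {"delta_rot": [0,0,0],"delta_pos": [0.9,-0.1,0],"hand": 2.5},
  {"delta_rot": [0,0,0],"delta_pos": [0.8,0,0],"hand": 2.5},
  {"delta_rot": [0,0,0],"delta_pos": [0.9,0.1,0],"hand": 2.5},
  {"delta_rot": [0,0,0],"delta_pos": [0.8,0.1,0],"hand": 2.5},
  {"delta_rot": [0,0,0],"delta_pos": [0.5,0.1,0],"hand": 2.5},
])

```text
t: 5.4
eef_pos: [0.6472, -0.1284, 0.0605]
ee_rot: [-3.14, 0.698, -1.99]
force: [-1.6, 0.1, 1.0]
width: 0.0248
```

```bash
python3 look.py 4
```

```text
[ 0.6472 -0.1284  0.0605] [-3.14   0.698 -1.99 ] [-1.6  0.1  1. ] 5.4 [-0.34  0.57 -0.01 -0.81 -1.09  0.35]
y [-0.913  0.408 -0.001] z [ 0.263  0.587 -0.766]
```

View pics/c_4.png

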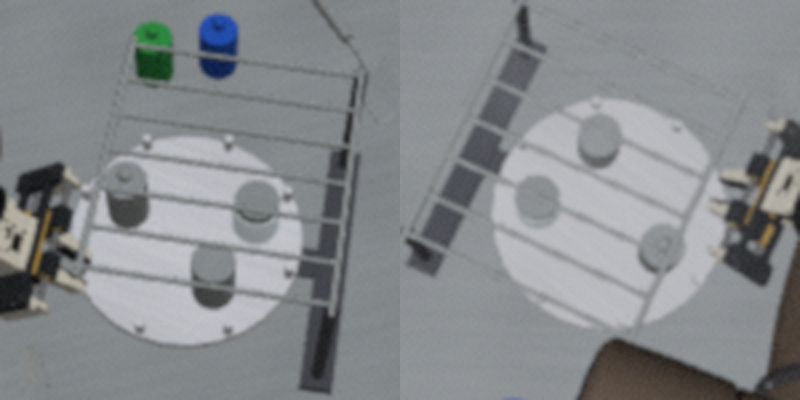

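```bash
cat > kn.py <<'E'
from h import *
import sys
v=list(map(float,sys.argv[1:5]))
s=(170+(v[0]+.5)*.375-.5,130+(v[1]+.5)*.375-.5);t=(200+(v[2]-400+.5)*.375-.5,100+(v[3]+.5)*.375-.5)
p,e=tri(s,t);A=np.array([.625,.0225]);r=p[:2]-A
print(p.round(4),round(e,4),"r",np.hypot(*r).round(4),"phi",(np.degrees(np.arctan2(r[1],r[0]))%360-245.9).round(1), proj("scene",[.590,-.055,.126]),proj("top",[.590,-.055,.126]))
E
python3 kn.py 124 173 661 245
python3 - <<'E'
import cv2,numpy as np
s=cv2.imread("pics/s_4.png")[175:235,195:255];t=cv2.imread("pics/t_4.png")[165:225,270:330]
cv2.imwrite("pics/z4.png",np.hstack([cv2.resize(i,(400,400),interpolation=cv2.INTER_CUBIC) for i in(s,t)]))
E
```

```text
[ 0.5709 -0.0392  0.1265] 0.0046 r 0.0821 phi -17.2 [213.43001544 200.59028354] [303.26983289 185.94251763]
```

View pics/z4.png

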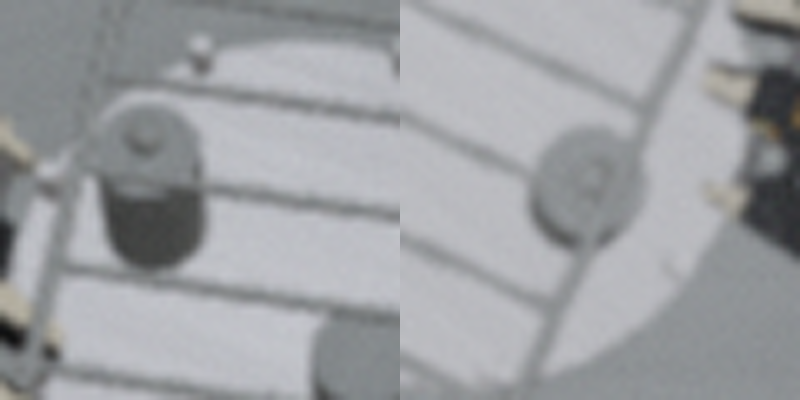

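```bash
python3 - <<'E'
from h import *
A=np.array([.625,.0225])
for p in (onp("scene",(216,195.6),.126),onp("top",(299.1,191.3),.126),tri((216,195.6),(299.1,191.3))[0]):
    r=p[:2]-A;print(p.round(4),(np.degrees(np.arctan2(r[1],r[0]))%360-245.9).round(1))
y=1.15;xs=np.array([np.cos(y),np.sin(y)]);ys=np.array([-xs[1],xs[0]])
def tcp(f):
    f=np.radians(f);return A+xs*(-.142*np.cos(f)-.011)+ys*(-.142*np.sin(f)-.0065)
cur=np.array([.6472,-.1284])
for f in(35,38,41,44,46,48):
    d=np.round((tcp(f)-cur)*100,1);cur=cur+d/100;print(f,d)
E
```

```text
[ 0.5738 -0.0429  0.126 ] -14.0
[ 0.5723 -0.0419  0.126 ] -15.2
[ 0.5726 -0.0424  0.1237] -14.8
35 [ 0.6 -0.1]
38 [0.7 0.1]
41 [0.7 0.2]
44 [0.8 0.3]
46 [0.4 0.1]
48 [0.5 0.2]
```

Call:
move_arm([
  {"delta_rot": [0,0,0],"delta_pos": [0.6,0.0,0],"hand": 2.5},
  {"delta_rot": [0,0,0],"delta_pos": [0.7,0.1,0],"hand": 2.5},
  {"delta_rot": [0,0,0],"delta_pos": [0.7,0.2,0],"hand": 2.5},
  {"delta_rot": [0,0,0],"delta_pos": [0.7,0.2,0],"hand": 2.5},
  {"delta_rot": [0,0,0],"delta_pos": [0.4,0.1,0],"hand": 2.5},
  {"delta_rot": [0,0,0],"delta_pos": [0.2,0.1,0],"hand": 2.5},
  {"delta_rot": [0,0,0],"delta_pos": [0.1,0,0],"hand": 2.5},
  {"delta_rot": [0,0,0],"delta_pos": [0,0,0],"hand": 2.5},
  {"delta_rot": [0,0,0],"delta_pos": [0,0,0],"hand": 2.5},
  {"delta_rot": [0,0,0],"delta_pos": [0,0,0],"hand": 2.5},
])

```text
t: 6.5
eef_pos: [0.6803, -0.1218, 0.0606]
ee_rot: [-3.14, 0.698, -1.99]
force: [-0.1, 1.6, 0.5]
width: 0.025
```

```bash
python3 look.py 5
python3 - <<'E'
import cv2,numpy as np
s=cv2.imread("pics/s_5.png")[175:235,195:255];t=cv2.imread("pics/t_5.png")[165:225,270:330]
cv2.imwrite("pics/z5.png",np.hstack([cv2.resize(i,(400,400),interpolation=cv2.INTER_CUBIC) for i in(s,t)]))
E
```

```text
[ 0.6803 -0.1218  0.0606] [-3.14   0.698 -1.99 ] [-0.1  1.6  0.5] 6.5 [-0.31  0.6   0.04 -0.81 -1.09  0.31]
y [-0.913  0.408 -0.001] z [ 0.263  0.586 -0.766]
```

View pics/z5.png

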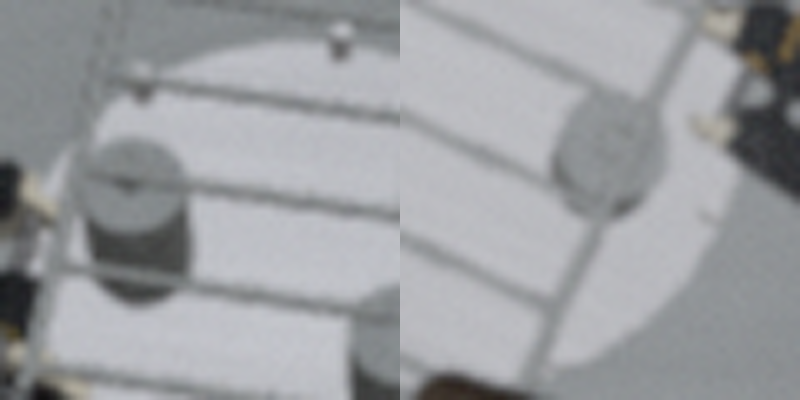

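View pics/c_5.png

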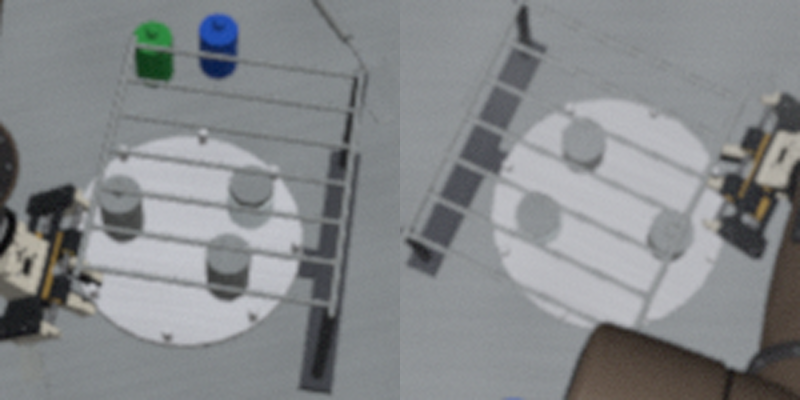

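```bash
cat > z.py <<'E'
from h import *
import sys
v=list(map(float,sys.argv[1:6]))
s=(195+(v[0]+.5)*.15-.5,175+(v[1]+.5)*.15-.5);t=(270+(v[2]-400+.5)*.15-.5,165+(v[3]+.5)*.15-.5)
A=np.array([.625,.0225])
for p in (onp("scene",s,v[4]),onp("top",t,v[4]),tri(s,t)[0]):
    r=p[:2]-A;print(p.round(4),np.hypot(*r).round(4),(np.degrees(np.arctan2(r[1],r[0]))%360-245.9).round(1))
E
python3 z.py 133 190 610 150 .115
echo; python3 z.py 133 178 615 140 .130
```

```text
[ 0.594  -0.0529  0.115 ] 0.0816 1.7
[ 0.5878 -0.0489  0.115 ] 0.0805 -3.4
[ 0.589  -0.051   0.1053] 0.0819 -2.0

[ 0.5956 -0.0523  0.13  ] 0.0804 2.6
[ 0.5905 -0.05    0.13  ] 0.0803 -1.4
[ 0.5915 -0.0513  0.1224] 0.081 -0.3
```

Call:
move_arm([
  {"delta_rot": [0,0,0],"delta_pos": [0.2,0.1,0],"hand": 2.5},
  {"delta_rot": [0,0,0],"delta_pos": [0.1,0,0],"hand": 2.5},
  {"delta_rot": [0,0,0],"delta_pos": [0,0,0],"hand": 2.5},
  {"delta_rot": [0,0,0],"delta_pos": [0,0,0],"hand": 4},
  {"delta_rot": [0,0,0],"delta_pos": [0,0,0],"hand": 4},
  {"delta_rot": [0,0,0],"delta_pos": [-0.3,-0.6,0.8],"hand": 4},
  {"delta_rot": [0,0,0],"delta_pos": [-0.3,-0.6,0.8],"hand": 4},
  {"delta_rot": [0,0,0],"delta_pos": [-0.5,-1.2,1.5],"hand": 4},
  {"delta_rot": [0,0,0],"delta_pos": [-0.5,-1.2,1.5],"hand": 4},
  {"delta_rot": [0,0,0],"delta_pos": [-0.5,-1.2,0.5],"hand": 4},
])

```text
t: 7.6
eef_pos: [0.6628, -0.1706, 0.1149]
ee_rot: [-3.135, 0.698, -1.987]
force: [-0.0, -0.5, 0.1]
width: 0.04
```

```bash
cp look.py l2.py; cat >> l2.py <<'E'
a=cv2.resize(s[175:235,195:255],(400,400),interpolation=cv2.INTER_CUBIC);b=cv2.resize(t[165:225,270:330],(400,400),interpolation=cv2.INTER_CUBIC)
cv2.imwrite(f"pics/z{tag}.png",np.hstack([a,b]))
E
python3 l2.py 6
```

```text
[ 0.6628 -0.1706  0.1149] [-3.135  0.698 -1.987] [-0.  -0.5  0.1] 7.6 [-0.38  0.55  0.08 -0.76 -1.2   0.29]
y [-0.913  0.408 -0.005] z [ 0.266  0.585 -0.766]
```

View pics/z6.png

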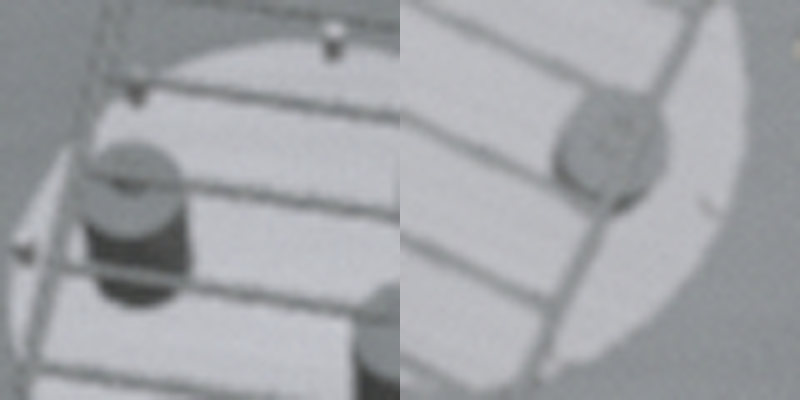

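View pics/c_6.png

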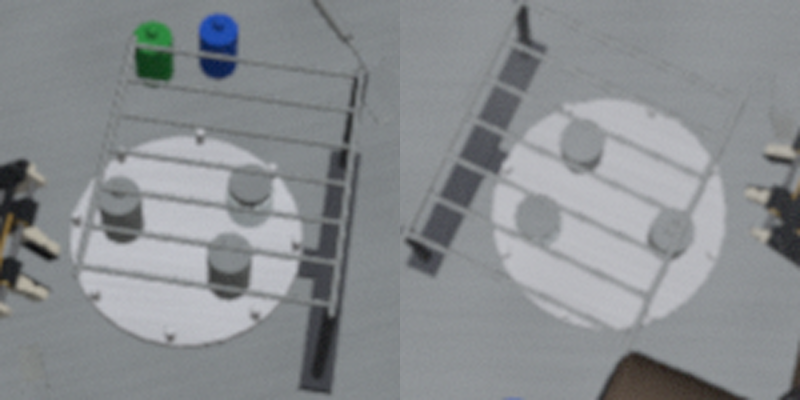

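```bash
python3 z.py 20 248 710 210 .056; echo; python3 z.py 133 190 611 149 .115; python3 - <<'E'
from h import *
for n in("scene","top"):
    im=cv2.imread(f"pics/{'s' if n=='scene' else 't'}_6.png")
    m=(im.max(2)<152).astype(np.uint8);m=cv2.morphologyEx(m,cv2.MORPH_OPEN,cv2.getStructuringElement(2,(7,7)))
    k,l,s,c=cv2.connectedComponentsWithStats(m)
    for i in range(1,k):
        if 100<s[i][4]<900: print(n,s[i],c[i].round(1))
    for f in(-3,0,3):
        a=np.radians(245.9+f);P=[.625+.083*np.cos(a),.0225+.083*np.sin(a)]
        print(f,proj(n,P+[.115]).round(1),proj(n,P+[.03]).round(1))
E
```

```text
[ 0.5806 -0.113   0.056 ] 0.1426 6.0
[ 0.5675 -0.1039  0.056 ] 0.1389 -0.4
[ 0.5698 -0.1096  0.0342] 0.1432 1.4

[ 0.594  -0.0529  0.115 ] 0.0816 1.7
[ 0.5883 -0.0493  0.115 ] 0.0807 -2.9
[ 0.5895 -0.0513  0.1062] 0.0819 -1.6
scene [255 192  17  23 303] [263.  202.5]
scene [204 197  20  25 377] [214.3 208.3]
scene [248 218  17  25 352] [255.6 229.7]
-3 [214.5 201.2] [216.1 212.9]
0 [214.2 202.4] [215.9 214. ]
3 [214.  203.5] [215.6 215.1]
top [244 173  15  17 202] [251.1 181.3]
top [293 180  16  18 199] [301.3 188.7]
-3 [301.9 187.3] [299.8 191. ]
0 [302.5 186.1] [300.4 189.8]
3 [303.  184.9] [300.9 188.7]
```

Call:
move_arm([
  {"delta_rot": [0,0,0],"delta_pos": [-1.5,0,0],"hand": 8.76},
  {"delta_rot": [0,0,0],"delta_pos": [-1.5,0,0],"hand": 8.76},
  {"delta_rot": [0,0,0],"delta_pos": [-1.5,0,0],"hand": 8.76},
  {"delta_rot": [0,0,0],"delta_pos": [-1.5,0,0],"hand": 8.76},
  {"delta_rot": [0,0,0],"delta_pos": [-1.5,0,-0.3],"hand": 8.76},
  {"delta_rot": [0,0,0],"delta_pos": [-1.5,0,-0.3],"hand": 8.76},
  {"delta_rot": [0,0,0],"delta_pos": [-1.5,0,-0.3],"hand": 8.76},
  {"delta_rot": [0,0,0],"delta_pos": [-1.5,0.4,-0.3],"hand": 8.76},
  {"delta_rot": [0,0,0],"delta_pos": [0,0.5,-0.4],"hand": 8.76},
  {"delta_rot": [0,0,0],"delta_pos": [0,0,0],"hand": 8.76},
])

```text
t: 8.7
eef_pos: [0.5418, -0.1591, 0.0951]
ee_rot: [3.141, 0.698, -1.991]
force: [-0.5, -1.0, -0.2]
width: 0.0876
```

```bash
python3 l2.py 7
```

```text
[ 0.5418 -0.1591  0.0951] [ 3.141  0.698 -1.991] [-0.5 -1.  -0.2] 8.7 [-0.45  0.44 -0.16 -0.79 -1.14  0.44]
y [-0.913  0.408  0.   ] z [ 0.262  0.587 -0.766]
```

View pics/c_7.png

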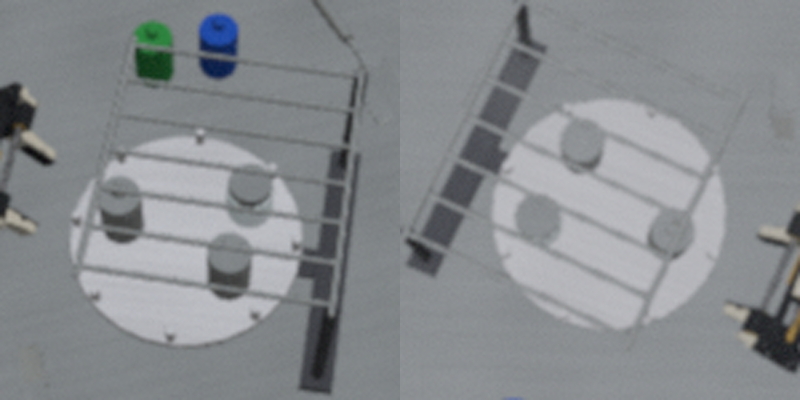

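Call:
move_arm([
  {"delta_rot": [0,0,0],"delta_pos": [0.6,1.3,0.5],"hand": 8.76},
  {"delta_rot": [0,0,0],"delta_pos": [0.6,1.3,0],"hand": 8.76},
  {"delta_rot": [0,0,0],"delta_pos": [0.6,1.3,0],"hand": 8.76},
  {"delta_rot": [0,0,0],"delta_pos": [0.6,1.3,0],"hand": 8.76},
  {"delta_rot": [0,0,0],"delta_pos": [0.6,1.3,0],"hand": 8.76},
  {"delta_rot": [0,0,0],"delta_pos": [0.6,1.3,0],"hand": 8.76},
  {"delta_rot": [0,0,0],"delta_pos": [0.6,1.3,0],"hand": 8.76},
  {"delta_rot": [0,0,0],"delta_pos": [0.4,0.9,0],"hand": 8.76},
  {"delta_rot": [0,0,0],"delta_pos": [0.2,0.5,0],"hand": 8.76},
  {"delta_rot": [0,0,0],"delta_pos": [0,0,0],"hand": 8.76},
])

```text
t: 9.8
eef_pos: [0.5905, -0.0539, 0.1006]
ee_rot: [-3.14, 0.698, -1.989]
force: [-0.4, -0.7, -0.6]
width: 0.0873
```

```bash
python3 l2.py 8
```

```text
[ 0.5905 -0.0539  0.1006] [-3.14   0.698 -1.989] [-0.4 -0.7 -0.6] 9.8 [-0.25  0.41 -0.18 -0.83 -1.03  0.3 ]
y [-0.913  0.407 -0.001] z [ 0.262  0.587 -0.766]
```

View pics/z8.png

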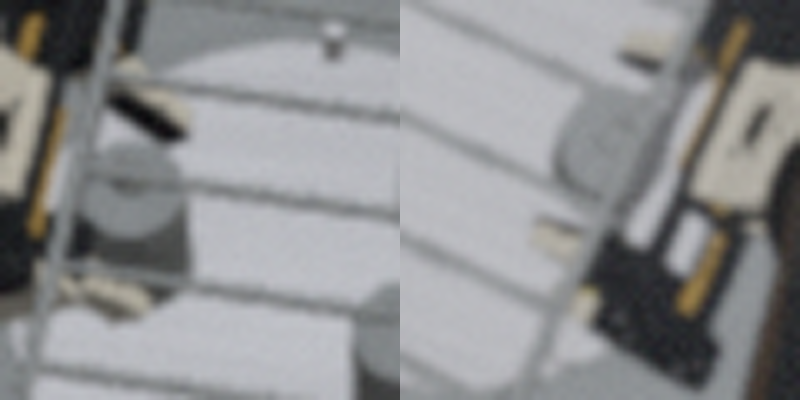

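Call:
move_arm([
  {"delta_rot": [0,0,0],"delta_pos": [0,0,0],"hand": 7},
  {"delta_rot": [0,0,0],"delta_pos": [0,0,0],"hand": 6.3},
  {"delta_rot": [0,0,0],"delta_pos": [0,0,0],"hand": 5.9},
  {"delta_rot": [0,0,0],"delta_pos": [0,0,0],"hand": 5.6},
  {"delta_rot": [0,0,0],"delta_pos": [0,0,0],"hand": 5.2},
  {"delta_rot": [0,0,0],"delta_pos": [0,0,0],"hand": 5},
  {"delta_rot": [0,0,0],"delta_pos": [0,0,0],"hand": 4.8},
  {"delta_rot": [0,0,0],"delta_pos": [0,0,0],"hand": 4.8},
  {"delta_rot": [0,0,0],"delta_pos": [0,0,0],"hand": 4.8},
  {"delta_rot": [0,0,0],"delta_pos": [0,0,0],"hand": 4.8},
], force=25)

```text
t: 10.9
eef_pos: [0.5904, -0.0547, 0.1006]
ee_rot: [-3.14, 0.698, -1.99]
force: [1.1, -0.5, -0.2]
width: 0.0544
```

Call:
move_arm([
  {"delta_rot": [0,0,0],"delta_pos": [0,0,0.4],"hand": 4.8},
  {"delta_rot": [0,0,0],"delta_pos": [-0.1,-0.2,0.6],"hand": 4.8},
  {"delta_rot": [0,0,0],"delta_pos": [-0.1,-0.2,0.7],"hand": 4.8},
  {"delta_rot": [0,0,0],"delta_pos": [-0.1,-0.2,0.7],"hand": 4.8},
  {"delta_rot": [0,0,0],"delta_pos": [-0.1,-0.2,0.7],"hand": 4.8},
  {"delta_rot": [0,0,0],"delta_pos": [-0.1,-0.2,0.7],"hand": 4.8},
  {"delta_rot": [0,0,0],"delta_pos": [-0.1,-0.2,0.6],"hand": 4.8},
  {"delta_rot": [0,0,0],"delta_pos": [-0.3,-0.7,0],"hand": 4.8},
  {"delta_rot": [0,0,0],"delta_pos": [-0.6,-1.3,0],"hand": 4.8},
  {"delta_rot": [0,0,0],"delta_pos": [-0.6,-1.3,0],"hand": 4.8},
])

```text
t: 11.9
eef_pos: [0.5686, -0.1006, 0.1442]
ee_rot: [-3.141, 0.698, -1.99]
force: [0.9, -0.5, -2.0]
width: 0.0544
```

```bash
python3 l2.py 9
```

```text
[ 0.5686 -0.1006  0.1442] [-3.141  0.698 -1.99 ] [ 0.9 -0.5 -2. ] 11.9 [-0.34  0.36 -0.15 -0.78 -1.14  0.29]
y [-0.913  0.407 -0.   ] z [ 0.262  0.587 -0.766]
```

View pics/c_9.png

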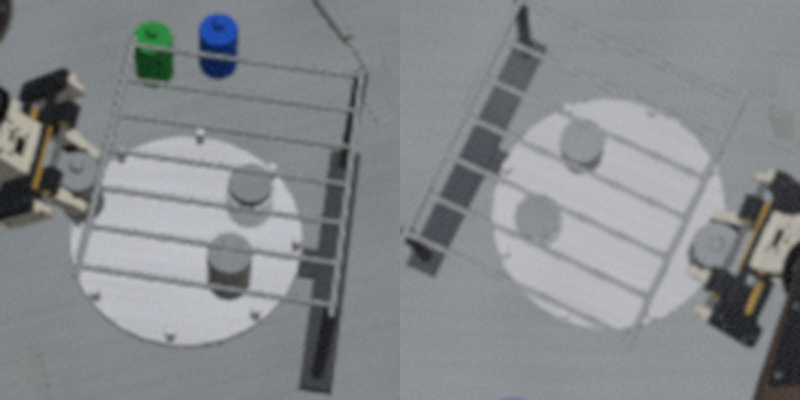

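Call:
move_arm([
  {"delta_rot": [0,0,0],"delta_pos": [-0.6,-1.4,0],"hand": 4.8},
  {"delta_rot": [0,0,0],"delta_pos": [-0.8,-2,0],"hand": 4.8},
  {"delta_rot": [0,0,0],"delta_pos": [-0.9,-2.2,0],"hand": 4.8},
  {"delta_rot": [0,0,0],"delta_pos": [-1,-2.4,0],"hand": 4.8},
  {"delta_rot": [0,0,0],"delta_pos": [-1,-2.4,0],"hand": 4.8},
  {"delta_rot": [0,0,0],"delta_pos": [-1,-2.4,0],"hand": 4.8},
  {"delta_rot": [0,0,0],"delta_pos": [-1,-2.4,0],"hand": 4.8},
  {"delta_rot": [0,0,0],"delta_pos": [-1,-2.4,0],"hand": 4.8},
  {"delta_rot": [0,0,0],"delta_pos": [-1,-2.4,0],"hand": 4.8},
  {"delta_rot": [0,0,0],"delta_pos": [-0.9,-2.2,0],"hand": 4.8},
])

```text
t: 13.0
eef_pos: [0.4762, -0.3234, 0.1442]
ee_rot: [-3.141, 0.698, -1.991]
force: [0.0, 0.2, -2.8]
width: 0.0544
```

Call:
move_arm([
  {"delta_rot": [0,0,0],"delta_pos": [-0.7,-1.7,-0.3],"hand": 4.8},
  {"delta_rot": [0,0,0],"delta_pos": [-0.4,-1,-0.5],"hand": 4.8},
  {"delta_rot": [0,0,0],"delta_pos": [-0.1,-0.4,-0.7],"hand": 4.8},
  {"delta_rot": [0,0,0],"delta_pos": [0,0,-0.8],"hand": 4.8},
  {"delta_rot": [0,0,0],"delta_pos": [0,0,-0.8],"hand": 4.8},
  {"delta_rot": [0,0,0],"delta_pos": [0,0,-0.7],"hand": 4.8},
  {"delta_rot": [0,0,0],"delta_pos": [0,0,-0.4],"hand": 4.8},
  {"delta_rot": [0,0,0],"delta_pos": [0,0,-0.2],"hand": 4.8},
  {"delta_rot": [0,0,0],"delta_pos": [0,0,0],"hand": 4.8},
  {"delta_rot": [0,0,0],"delta_pos": [0,0,0],"hand": 4.8},
])

```text
t: 14.0
eef_pos: [0.4655, -0.3527, 0.1009]
ee_rot: [-3.14, 0.698, -1.99]
force: [0.8, -0.6, -1.7]
width: 0.054
```

```bash
python3 l2.py 10; python3 - <<'E'
import cv2,numpy as np
s=cv2.imread("pics/s_10.png")[160:240,85:165];t=cv2.imread("pics/t_10.png")[190:270,350:430]
cv2.imwrite("pics/y10.png",np.hstack([cv2.resize(i,(400,400),interpolation=cv2.INTER_CUBIC) for i in(s,t)]))
E
```

```text
[ 0.4655 -0.3527  0.1009] [-3.14   0.698 -1.99 ] [ 0.8 -0.6 -1.7] 14.0 [-0.76  0.55  0.02 -0.67 -1.37  0.59]
y [-0.913  0.408 -0.001] z [ 0.263  0.586 -0.766]
```

View pics/y10.png

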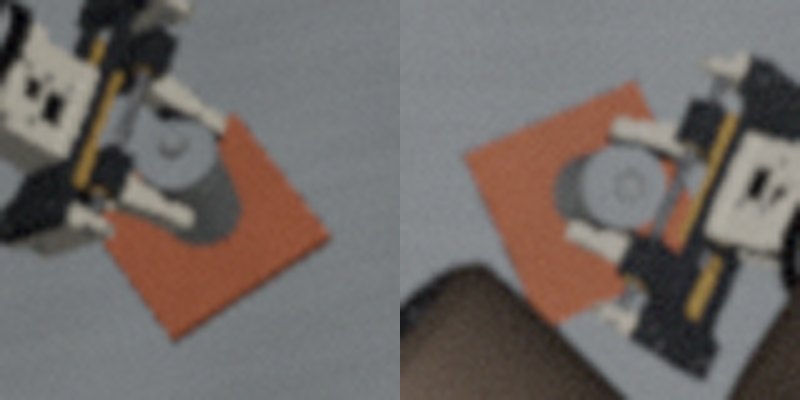

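```bash
python3 - <<'E'
from h import *
s=(119.2,189.0);t=(395.6,226.6)
print(tri(s,t), onp("scene",s,.126),onp("top",t,.126))
im=cv2.imread("pics/top0.png").astype(int)
for n,box in(("top",(350,190,430,270)),("scene",(90,175,160,240))):
    im=cv2.imread(f"pics/{n}0.png").astype(int);m=((im[:,:,2]-im[:,:,0])>40).astype(np.uint8);k=np.zeros_like(m);x0,y0,x1,y1=box;k[y0:y1,x0:x1]=m[y0:y1,x0:x1]
    b=cv2.minAreaRect(cv2.findNonZero(k));c=np.mean([onp(n,p,.012) for p in cv2.boxPoints(b)],0);print(n,c)
# bottom ellipse edges of tin vs prediction
for P in([.4633,-.3539],):
  for n in("scene","top"): print(n,proj(n,P+[.03]),proj(n,P+[.115]),proj(n,P+[.012]))
E
```

```text
(array([ 0.46658953, -0.35074691,  0.12198598]), np.float64(0.0006816809687026079)) [ 0.46906069 -0.35037654  0.126     ] [ 0.46633599 -0.34929474  0.126     ]
top [ 0.46130114 -0.35305466  0.012     ]
scene [ 0.46308303 -0.35468077  0.012     ]
scene [124.73584693 201.45724956] [118.77325005 189.42151919] [125.92943175 203.86578886]
top [389.17852715 229.4216892 ] [396.11028138 227.81150397] [387.80179241 229.74138999]
```

Call:
move_arm([
  {"delta_rot": [0,0,0],"delta_pos": [-0.2,-0.2,-0.3],"hand": 4.8},
  {"delta_rot": [0,0,0],"delta_pos": [-0.2,-0.2,-0.3],"hand": 4.8},
  {"delta_rot": [0,0,0],"delta_pos": [0,0,-0.3],"hand": 4.8},
  {"delta_rot": [0,0,0],"delta_pos": [0,0,-0.3],"hand": 4.8},
  {"delta_rot": [0,0,0],"delta_pos": [0,0,-0.2],"hand": 4.8},
  {"delta_rot": [0,0,0],"delta_pos": [0,0,-0.1],"hand": 4.8},
  {"delta_rot": [0,0,0],"delta_pos": [0,0,-0.1],"hand": 4.8},
  {"delta_rot": [0,0,0],"delta_pos": [0,0,-0.05],"hand": 4.8},
  {"delta_rot": [0,0,0],"delta_pos": [0,0,0],"hand": 4.8},
  {"delta_rot": [0,0,0],"delta_pos": [0,0,0],"hand": 4.8},
])

```text
t: 15.1
eef_pos: [0.4614, -0.3566, 0.0842]
ee_rot: [-3.14, 0.698, -1.99]
force: [0.3, 0.5, -1.5]
width: 0.0543
```

Call:
move_arm([
  {"delta_rot": [0,0,0],"delta_pos": [0,0,-0.05],"hand": 4.8},
  {"delta_rot": [0,0,0],"delta_pos": [0,0,0],"hand": 4.8},
  {"delta_rot": [0,0,0],"delta_pos": [0,0,-0.05],"hand": 4.8},
  {"delta_rot": [0,0,0],"delta_pos": [0,0,0],"hand": 4.8},
  {"delta_rot": [0,0,0],"delta_pos": [0,0,-0.05],"hand": 4.8},
  {"delta_rot": [0,0,0],"delta_pos": [0,0,0],"hand": 4.8},
  {"delta_rot": [0,0,0],"delta_pos": [0,0,0],"hand": 4.8},
  {"delta_rot": [0,0,0],"delta_pos": [0,0,0],"hand": 4.8},
  {"delta_rot": [0,0,0],"delta_pos": [0,0,0],"hand": 4.8},
  {"delta_rot": [0,0,0],"delta_pos": [0,0,0],"hand": 4.8},
])

```text
t: 16.1
eef_pos: [0.4614, -0.3566, 0.0826]
ee_rot: [-3.14, 0.698, -1.99]
force: [0.1, -0.1, -1.2]
width: 0.0542
```

Call:
move_arm([
  {"delta_rot": [0,0,0],"delta_pos": [0,0,-0.05],"hand": 4.8},
  {"delta_rot": [0,0,0],"delta_pos": [0,0,0],"hand": 4.8},
  {"delta_rot": [0,0,0],"delta_pos": [0,0,0],"hand": 4.8},
  {"delta_rot": [0,0,0],"delta_pos": [0,0,0],"hand": 4.8},
  {"delta_rot": [0,0,0],"delta_pos": [0,0,0],"hand": 4.8},
  {"delta_rot": [0,0,0],"delta_pos": [0,0,0],"hand": 4.8},
  {"delta_rot": [0,0,0],"delta_pos": [0,0,0],"hand": 4.8},
  {"delta_rot": [0,0,0],"delta_pos": [0,0,0],"hand": 4.8},
  {"delta_rot": [0,0,0],"delta_pos": [0,0,0],"hand": 4.8},
  {"delta_rot": [0,0,0],"delta_pos": [0,0,0],"hand": 4.8},
])

```text
t: 17.1
eef_pos: [0.4615, -0.3567, 0.0825]
ee_rot: [-3.14, 0.698, -1.99]
force: [0.2, 0.1, 4.9]
width: 0.0542
```

Call:
move_arm([
  {"delta_rot": [0,0,0],"delta_pos": [0,0,0],"hand": 5.4},
  {"delta_rot": [0,0,0],"delta_pos": [0,0,0],"hand": 5.6},
  {"delta_rot": [0,0,0],"delta_pos": [0,0,0],"hand": 6},
  {"delta_rot": [0,0,0],"delta_pos": [0,0,0],"hand": 7},
  {"delta_rot": [0,0,0],"delta_pos": [0,0,0],"hand": 8.7},
  {"delta_rot": [0,0,0],"delta_pos": [0,0,0],"hand": 8.7},
  {"delta_rot": [0,0,0],"delta_pos": [0,0,0],"hand": 8.7},
  {"delta_rot": [0,0,0],"delta_pos": [0,0,0],"hand": 8.7},
  {"delta_rot": [0,0,0],"delta_pos": [0,0,0],"hand": 8.7},
  {"delta_rot": [0,0,0],"delta_pos": [0,0,0],"hand": 8.7},
])

```text
t: 18.1
eef_pos: [0.4614, -0.3566, 0.0821]
ee_rot: [-3.14, 0.698, -1.99]
force: [-0.3, 0.1, 0.1]
width: 0.0871
```

Call:
move_arm([
  {"delta_rot": [0,0,0],"delta_pos": [-0.3,-0.6,0.8],"hand": 8.7},
  {"delta_rot": [0,0,0],"delta_pos": [-0.3,-0.6,0.8],"hand": 8.7},
  {"delta_rot": [0,0,0],"delta_pos": [-0.3,-0.6,0.8],"hand": 8.7},
  {"delta_rot": [0,0,0],"delta_pos": [-0.5,-1.2,1.5],"hand": 8.7},
  {"delta_rot": [0,0,0],"delta_pos": [-0.5,-1.2,1.5],"hand": 8.7},
  {"delta_rot": [0,0,0],"delta_pos": [-0.5,-1.2,1.5],"hand": 8.7},
  {"delta_rot": [0,0,0],"delta_pos": [-0.5,-1.2,1.5],"hand": 8.7},
  {"delta_rot": [0,0,0],"delta_pos": [-0.5,-1.2,1.5],"hand": 8.7},
  {"delta_rot": [0,0,0],"delta_pos": [-0.5,-1.2,1.5],"hand": 8.7},
  {"delta_rot": [0,0,0],"delta_pos": [0,0,0],"hand": 8.7},
])

```text
t: 19.1
eef_pos: [0.4217, -0.4493, 0.1987]
ee_rot: [-3.136, 0.695, -1.989]
force: [-0.4, -0.4, 0.4]
width: 0.0872
```

```bash
python3 l2.py 11; python3 - <<'E'
import cv2,numpy as np
s=cv2.imread("pics/s_11.png")[160:240,85:165];t=cv2.imread("pics/t_11.png")[190:270,350:430]
cv2.imwrite("pics/y11.png",np.hstack([cv2.resize(i,(400,400),interpolation=cv2.INTER_CUBIC) for i in(s,t)]))
E
```

```text
[ 0.4217 -0.4493  0.1987] [-3.136  0.695 -1.989] [-0.4 -0.4  0.4] 19.1 [-0.89  0.54  0.23 -0.61 -1.61  0.56]
y [-0.912  0.409 -0.005] z [ 0.265  0.583 -0.768]
```

View pics/y11.png

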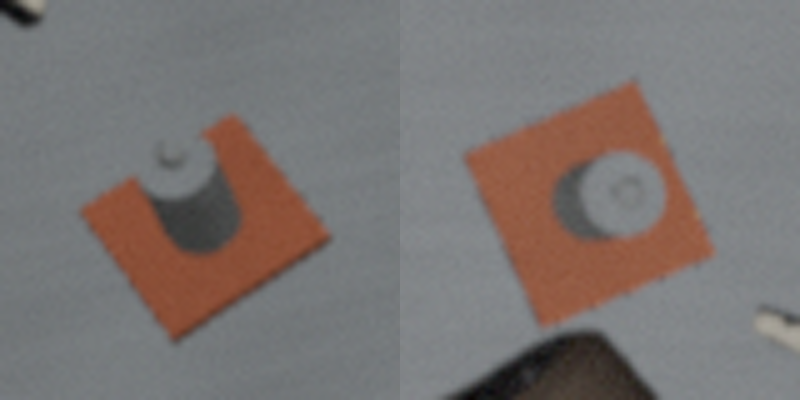

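View pics/t_11.png

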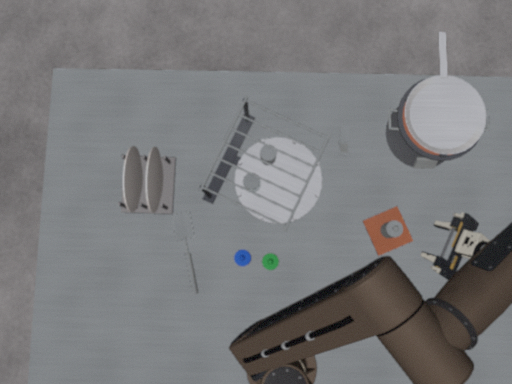

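```bash
python3 - <<'E'
from h import *
s=(85+172.5/5-.5,160+155.5/5-.5);t=(350+227.5/5-.5,190+190.5/5-.5)
print(tri(s,t),onp("scene",s,.108),onp("top",t,.108))
E
```

```text
(array([ 0.46421916, -0.35352311,  0.10834537]), np.float64(0.0026156778116901524)) [ 0.46362105 -0.35489789  0.108     ] [ 0.46438835 -0.35227301  0.108     ]
```

Knob at (0.464, -0.354) and tile centre at about (0.462, -0.354). The tin is upright, the other tin and jar are standing, and the gripper is clear.

```bash
python3 -c "
from station import *
print(get_state()['t'],get_state()['force']);print(job_done())"
```

```text
19.2 [ 0.46167637  0.88480244 -0.46328325]
the job is handed in; nothing more can be done
None
```

The knob tin is standing upright in the middle of the clay tile, and I handed the job in at 19.2 s of the 72 s allowed.

- **Turntable:** I straddled one rim peg with the gripper leaned 40 degrees and turned the disc about 71 degrees anticlockwise in stages. The tin came to rest at the front.
- **Fetching the tin:** I gripped it across its sides at 25 N, lifted it over the pegs and drew it out from under the shelf's front edge. I lowered it in half-millimetre steps until the wrist felt 4.9 N of contact, then let go and backed away.

**Last checks:**
- **Tin on the tile:** the knob measured at (0.464, -0.354) m, about 2 mm from the tile centre at about (0.462, -0.354) m.
- **Other things:** in the last pictures the other tin and the jar were still standing on the disc. The rack, turner and clip looked unmoved; I judged those by eye only.

**Where measurements disagreed:** the two cameras differed by 3 to 7 mm on the disc and on the tin under the shelf, so I averaged them. For the tin at the front, their readings ran from -2.9 to +1.7 degrees of dead front. My best estimate is within about 1 degree.

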